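# Split-bearing stand: caps off, shaft to the V-blocks, caps back on their own pedestals

### The job

The nuts are already off the two split bearings: lift both bearing caps off and set them in the aluminium tray, then take out the turned shaft and lay it in the grooves of the two V-blocks on the black plate, while both caps stay in the tray. Then seat each cap fully home again on its own pedestal, over the two studs: yellow cap on the yellow-marked pedestal, blue cap on the blue-marked one.

Things in the scene. Friction and masses are not known exactly. Their poses are not given: they have to be found in the camera images.
- stand: Fixed bright steel base plate 130 x 180 x 12 mm carrying the two bearing pedestals and, at the start, the shaft. Origin: centre of its underside, on the bench; z up; the shaft runs along its y axis, the pedestals stand at y = +47 and -47 mm.
- pedestal_yellow: Fixed lower half of a split bearing, dark iron, yellow paint on its foot flanges (112 x 27 mm foot). Origin: centre of its underside, 12 mm above the bench; flat split face 64 x 27 mm at z = 45 mm; half-round bore 19 mm wide along y. Studs of 7 mm diameter at x = +26 and -26 mm rise 18 mm above the split face, the last 5 mm tapering to 3 mm.
- pedestal_blue: The same with blue paint on its foot flanges; same frame and sizes as the yellow-marked pedestal.
- cap_yellow: Loose cap, 0.25 kg, 72 (x) x 27 (y) x 34 mm high, dark with yellow upper part, seated at the start. Origin: centre of its underside; seated it is at z = 45 mm of its pedestal, x axes parallel, half turn alike. Hump |x| < 17, |y| < 11, z 12 to 34 mm: grip across y, tips not below z = 15 mm (shaft beside). Feet |x| 20 to 36, 12 mm high, slotted 13 mm wide, open outward, for the studs (play 2.5 mm).
- cap_blue: The same as the yellow cap, with its upper part painted blue; at the start it sits on the blue-marked pedestal.
- shaft: Loose turned steel shaft, 0.2 kg, 121 mm long along y: body 24 mm diameter from y = -29 to +32 mm, ends of 18 mm (-y) and 16 mm (+y) diameter that lie in the bearings at the start. This origin lies on the body's surface, 12 mm off the axis, and turns as it rolls. Grip the body in the middle, across its diameter.
- shaft_mid (a point): Point on the shaft's axis near the middle of its 24 mm body; y runs along the shaft. At the start about 56 mm above the bench.
- inspection_plate: Fixed black plate 120 x 190 x 20 mm, two grey V-blocks fixed on it (45 mm along y, 40 along x, 30 high), centred at y = +42 and -42 mm: 39 mm between them for the fingers. Origin: centre of its underside, on the bench. Grooves along y at x = 0. The shaft's body bridges the gap, ends either way round; lying there its axis is at z = 53 mm; V-block tops at 50 mm.
- tray: Fixed aluminium tray 140 (x) x 190 mm (y), walls 14 mm high and 3 mm thick, black rubber liner with its top at z = 4.5 mm. Origin: centre of its underside, on the bench. The caps stand in it side by side, for example at y = +45 and -45 mm.
There are look-alikes about, which are no part of the job. Leave any green look-alike of the shaft alone.

How it is judged (in metres and radians):
On the way, in this order (a step that is already met when the one before it is completed fails the run):
1. both caps lie or stand in the tray (x of cap_yellow in the frame of tray between -0.066 and 0.066 m and y of cap_yellow in the frame of tray between -0.091 and 0.091 m and height (world z) of cap_yellow between -0.01 and 0.03 m and linear speed of each of cap_yellow, cap_blue below 0.02 m/s and x of cap_blue in the frame of tray between -0.066 and 0.066 m and y of cap_blue in the frame of tray between -0.091 and 0.091 m and height (world z) of cap_blue between -0.01 and 0.03 m), for 0.2 s.
2. the shaft lies in the V-blocks, both caps still in the tray (all of step 1 and x of shaft_mid in the frame of inspection_plate between -0.006 and 0.006 m and y of shaft_mid in the frame of inspection_plate between -0.013 and 0.013 m and z of shaft_mid in the frame of inspection_plate between 0.0475 and 0.0585 m and angle between the y axis of shaft and the y axis of inspection_plate, either way round below 0.1 rad and linear speed of shaft below 0.02 m/s), for 0.2 s.
At the end, for the whole second after the job is handed in: Each cap is home on the pedestal of its own colour, over the studs (within 6 mm, 0.08 rad of level, 0.2 rad of in line, either way round); the shaft lies in both V-blocks (6 mm sideways, 13 mm along, 0.1 rad); all released and at rest (x of cap_yellow in the frame of pedestal_yellow between -0.006 and 0.006 m and y of cap_yellow in the frame of pedestal_yellow between -0.006 and 0.006 m and z of cap_yellow in the frame of pedestal_yellow between 0.04 and 0.049 m and angle between each of cap_yellow, cap_blue's own z axis and vertical below 0.08 rad and angle between the x axis of cap_yellow and the x axis of pedestal_yellow, either way round below 0.2 rad and linear speed of each of cap_yellow, cap_blue, shaft below 0.02 m/s and x of cap_blue in the frame of pedestal_blue between -0.006 and 0.006 m and y of cap_blue in the frame of pedestal_blue between -0.006 and 0.006 m and z of cap_blue in the frame of pedestal_blue between 0.04 and 0.049 m and angle between the x axis of cap_blue and the x axis of pedestal_blue, either way round below 0.2 rad and x of shaft_mid in the frame of inspection_plate between -0.006 and 0.006 m and y of shaft_mid in the frame of inspection_plate between -0.013 and 0.013 m and z of shaft_mid in the frame of inspection_plate between 0.0475 and 0.0585 m and angle between the y axis of shaft and the y axis of inspection_plate, either way round below 0.1 rad); the robot touches nothing.
It fails at once if the shaft dropped on the bench (height (world z) of shaft_mid below 0.02 m).
It also fails if it takes over 136 s, if anything falls off the work surface, if the arm or the gripper's body presses on something with over 40 N, if the wrist force passes 120 N, or if a joint passes its speed limit or range.

### The arm

A 7-joint arm with a two-finger parallel gripper is mounted at the origin on a cart in front of the work surface, level with it; the furniture and walls round the work are solid. World frame = base frame: x ahead of the robot, y to its left, z up, the work surface at z = 0. Lengths are in m, angles in degrees, forces in N, time in s.
With the tool pointing down it reaches from about 0.425 to 0.875 m from the base axis. Payload 4.7 kg.
Tool frame: the origin (TCP) lies midway between the tips of the shut fingers; the grasp point (between the pads) lies 19 mm behind it (env.grip_point_offset is the distance from the TCP to the grasp point, in m); z points along the fingers, y is the line along which they close (so a half turn about z gives the same grasp; the last joint's range is limited). The gripper opens to 87 mm and grips with 3 to 60 N. Pads are 19 mm wide; open, the fingers measure 117 mm over their backs; the gripper's body (75 mm by 190 mm) begins 51 mm behind the grasp point.
Start: joints at [74.719, 18.392, -4.016, 83.108, 1.295, 78.541, -3.26], TCP at [0.18, -0.625, 0.223] pointing down, gripper open.
Joint ranges: [-163.93, 163.93], [-17.29, 119.83], [-79.2, 71.16], [3.27, 140.29], [-89.18, 269.18], [5.43, 117.66], [-154.24, 154.24]. Speed limits (degrees/s): [147.25, 147.25, 180, 180, 180, 180, 180].

### API

Orientations are given as [roll, pitch, yaw] about the fixed x, y, z axes, in that order (R = Rz(yaw) Ry(pitch) Rx(roll)).
In Python, from cell import env gives the robot as it stands.
- The arm moves only by the shell command python3 -m jog 'ROWS' [FORCE]. ROWS is JSON, a list of rows, each a list of 7 numbers: the shift along the tool's x, y, z in m, then the turn, a rotation vector about the tool's x, y, z in rad, then the finger opening in m, from 0 to 0.087. A call has 1 to 12 rows; each row shifts and turns the commanded pose from where the row before left it, along the tool's axes as they then stand; what a row does not reach is not made up. A row lasts 1/12 s, in which the tool goes at most 41.7 mm and 7.16 degrees, less where a joint would pass 70% of its speed; a pose out of reach is approached as far as the arm can. A call is refused whole if a number of a shift passes 0.0417 or a number of a turn 0.125, either way. A call with a gripper value outside its range is refused whole. The fingers move at their own pace and stop on an object; FORCE is the grip in N (left out, the last holds). Time passes only in rows, so rows that do not move let the fingers close. It gives the time, the measured TCP pose, the force, the opening and the grip force at its end, in the units of the state.
- env.get_obs(): the state, without advancing time (a new reading comes with each control period).
- env.read_camera(name): name is "scene" or "top"; returns the picture (480x640x3 uint8, blue, green, red); there is no depth.
- env.get_calibration(name): a dict with "fov_y" (degrees; the focal length in pixels is half the picture's height over the tangent of half this angle, whatever the lens; pixels are square), "cx", "cy" (the principal point, pixels), "pose" (4x4, takes a point from camera to world coordinates). Camera axes: x right, y up, looking along -z (the intrinsics and any distortion apply to the point x, -y, -z); pixel columns grow to the right and rows downward; lengths in m; the calibration is good to about 2 mm. A picture is of the moment at which its call begins. get_calibration takes no time and is no camera call.
- env.sign_off(): hands the job in; it is judged then, once.
The state is a dict: "time_s": time; "qpos": joint angles; "joint_velocities": joint speeds; "effort": joint torques, N m; "tool_pos": TCP position; "tool_rot": TCP orientation; "force": force on the tool from outside, world axes, zero at the start; "wrist_torque": the same for the moment, N m; "grip_width": finger opening in m; "grasp_force": force on a finger pad.
Only numpy, scipy, OpenCV 4.12 (cv2) and the standard library are available. Lean on these libraries where they do the work, as an engineer would, in place of code of your own. Each camera call takes 0.05 s, during which the arm holds its last target. There are 200 camera calls.

## Working session

There is one attempt and no reset: what is moved stays moved. The work goes in short steps, Python scripts to look and compute and a shell command to move; the robot and the scene stay as the last step left them, time stands still between calls to the robot, and variables do not carry over. Pictures are saved under pics/ and viewed, at most 14 in all, crops included, and the job is handed in when it is done.

```bash
ls; mkdir -p pics; python3 - <<'E'
from cell import env
import cv2,numpy as np
print(env.get_obs())
for n in("scene","top"):
    c=env.get_calibration(n); print(n,c)
    cv2.imwrite(f"pics/{n}0.png",env.read_camera(n))
E
```

```text
pics
{'time_s': 0.0, 'qpos': array([74.7191602 , 18.43866888, -4.01616127, 83.17660672,  1.29500029,
       78.54098749, -3.2597379 ]), 'joint_velocities': array([ 0.05837489,  0.04015903,  0.0194576 , -0.08456404, -0.00159059,
        0.0481291 ,  0.01862421]), 'effort': array([ 8.93515025e-04, -4.91278732e+01, -4.03429773e-01, -3.12523162e+01,
       -6.38392568e-02,  4.37599292e-02,  1.78919800e-04]), 'tool_pos': array([ 0.17993052, -0.6240068 ,  0.2214511 ]), 'tool_rot': array([-1.79888986e+02,  5.67000835e-03,  1.60914925e+01]), 'force': array([-0.28844788,  0.25336693, -0.72550719]), 'wrist_torque': array([-0.03202523,  0.01640144, -0.00031301]), 'grasp_force': 0.0, 'grip_width': 0.08709118142614307}
scene {'fov_y': 47.301919725501, 'cx': 317.6302790738777, 'cy': 248.59453991544288, 'pose': array([[-7.16259749e-01,  5.43768825e-01, -4.37364192e-01,
        -1.68782869e-01],
       [-6.97833647e-01, -5.58499240e-01,  4.48449327e-01,
         4.88971459e-01],
       [-4.14805287e-04,  6.26413652e-01,  7.79490708e-01,
         1.26735185e+00],
       [ 0.00000000e+00,  0.00000000e+00,  0.00000000e+00,
         1.00000000e+00]])}
top {'fov_y': 48.42108988617071, 'cx': 307.7500264270114, 'cy': 241.48698656852994, 'pose': array([[ 2.85268252e-02,  9.86715669e-01, -1.59932511e-01,
         2.51000990e-01],
       [-9.99584055e-01,  2.88369585e-02, -3.81916618e-04,
        -2.01813020e-01],
       [ 4.23512405e-03,  1.59876882e-01,  9.87127877e-01,
         1.53429793e+00],
       [ 0.00000000e+00,  0.00000000e+00,  0.00000000e+00,
         1.00000000e+00]])}
```

View pics/scene0.png

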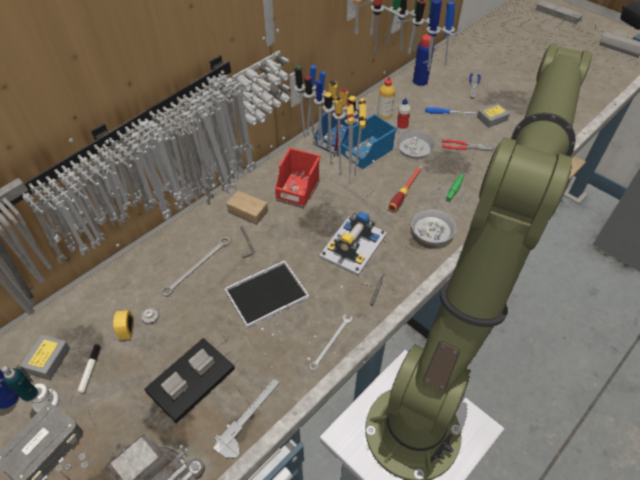

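View pics/top0.png

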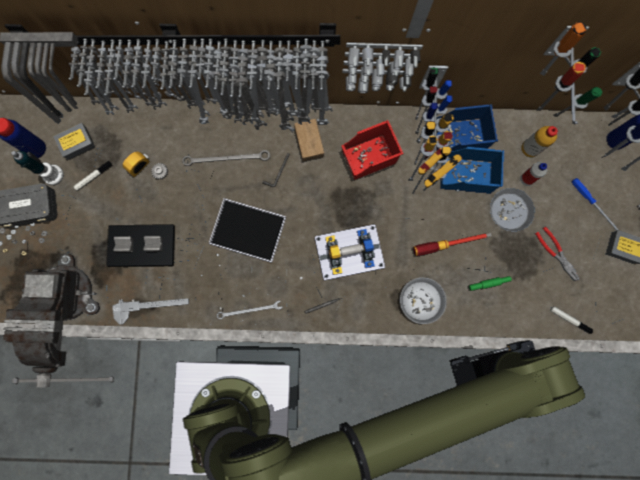

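The top view shows the stand at (350,252), with the yellow-marked end on the left at (333,255) and the blue one on the right at (370,248). The tray is at (248,230) and the black plate with its V-blocks at (141,245).

Things that could be mistaken for the parts:
- Yellow: tape roll (134,163), bottles and screwdrivers (440,160).
- Shaft: green look-alike (490,284), screwdriver (450,245).
- Tray: bins and bowls.
- Plate: the tray's black liner.

I choose the pieces on the bright stand. Next I measure them and make one close crop.

```bash
cat > h.py <<'E'
from cell import env
import cv2,numpy as np
C={n:env.get_calibration(n) for n in("scene","top")}
def ray(n,u,v):
    c=C[n];f=240/np.tan(np.radians(c["fov_y"]/2))
    d=c["pose"][:3,:3]@np.array([(u-c["cx"])/f,-(v-c["cy"])/f,-1]);return c["pose"][:3,3],d
def onz(n,p,z):
    o,d=ray(n,*p);return o+d*(z-o[2])/d[2]
def rect(n,mask,z):
    """largest blob, its outline cast on plane z -> centre, sizes, angle of long side (deg, world)"""
    k,l,s,_=cv2.connectedComponentsWithStats(mask.astype(np.uint8))
    i=1+np.argmax(s[1:,4]);m=(l==i).astype(np.uint8)
    c=max(cv2.findContours(m,0,1)[0],key=cv2.contourArea)[:,0]
    w=np.array([onz(n,p,z)[:2] for p in c]);(cx,cy),(a,b),_=r=cv2.minAreaRect((w*1e3).astype(np.float32))
    q=cv2.boxPoints(r);e=max([q[1]-q[0],q[2]-q[1]],key=np.linalg.norm)
    return np.round([cx,cy,a,b,np.degrees(np.arctan2(e[1],e[0]))%180],1),s[i]
def roi(im,m,x0,x1,y0,y1):
    o=np.zeros(m.shape,bool);o[y0:y1,x0:x1]=m[y0:y1,x0:x1];return o
E
python3 - <<'E'
from h import *
R={"top":dict(stand=(308,392,215,285),tray=(200,295,190,270),plate=(98,182,215,275)),
"scene":dict(stand=(312,395,205,280),tray=(215,315,255,330),plate=(140,240,335,425))}
out=[]
for n in R:
    im=env.read_camera(n);cv2.imwrite(f"pics/{n}1.png",im);g=im.max(2).astype(int);hsv=cv2.cvtColor(im,40)
    for k,b in R[n].items():
        if k=="stand": m=(im.min(2)>165);z=12
        if k=="tray": m=g<50;z=4.5
        if k=="plate": m=g<50;z=20
        m=roi(im,m,*b)
        print(n,k,*rect(n,m,z/1e3))
    b=R[n]["stand"]
    for col,h in(("yel",(18,35)),("blue",(100,125))):
        m=roi(im,(hsv[...,0]>h[0])&(hsv[...,0]<h[1])&(hsv[...,1]>140)&(hsv[...,2]>90),*b)
        k,l,s,c=cv2.connectedComponentsWithStats(m.astype(np.uint8))
        for i in range(1,k):
            if s[i,4]>5: print(n,col,s[i],c[i].round(1),"z24:",onz(n,c[i],.022).round(4),"z91:",onz(n,c[i],.091).round(4))
    x0,x1,y0,y1=b;out.append(cv2.resize(im[y0:y0+70,x0:x0+80],(400*1,350),interpolation=2))
cv2.imwrite("pics/crop.png",np.hstack(out))
E
```

```text
top stand [ 436.8 -329.7   56.4  177.7  103.3] [320 249  64  31 724]
top tray [528.8 -23.9 177.  127.9  75.1] [ 212  201   71   58 2616]
top plate [469.4 286.  121.8 209.2  91.7] [ 101  225   74   43 2286]
top yel [326 237   3   5  11] [327.2 238.7] z24: [ 0.5057 -0.2568  0.022 ] z91: [ 0.4941 -0.2543  0.091 ]
top yel [331 236   4   6  14] [332.5 238.6] z24: [ 0.5066 -0.2721  0.022 ] z91: [ 0.4949 -0.2689  0.091 ]
top yel [330 245  10  14 106] [334.3 251.5] z24: [ 0.4691 -0.2781  0.022 ] z91: [ 0.4592 -0.2746  0.091 ]
top yel [333 267   9   7  38] [336.6 270.2] z24: [ 0.4158 -0.2856  0.022 ] z91: [ 0.4083 -0.2818  0.091 ]
top blue [358 231   3   5  14] [359.1 232.9] z24: [ 0.5255 -0.3482  0.022 ] z91: [ 0.513  -0.3415  0.091 ]
top blue [363 230   4   5  13] [364.6 232.4] z24: [ 0.5273 -0.3641  0.022 ] z91: [ 0.5147 -0.3567  0.091 ]
top blue [364 239   9  12  86] [368.  244.4] z24: [ 0.4927 -0.3743  0.022 ] z91: [ 0.4817 -0.3664  0.091 ]
top blue [365 261   9   6  30] [368.7 263.7] z24: [ 0.437  -0.3768  0.022 ] z91: [ 0.4285 -0.3689  0.091 ]
scene stand [ 439.8 -330.8   56.   178.7  102.8] [342 227  44  46 474]
scene tray [533.5 -25.7 170.7 115.2  74.9] [ 230  266   73   55 2019]
scene plate [427.8 305.6 213.4 103.1  61. ] [146 366  88  57 356]
scene yel [341 234  12  10  83] [346.9 238.4] z24: [ 0.4949 -0.3156  0.022 ] z91: [ 0.4582 -0.271   0.091 ]
scene yel [329 246   5   3  11] [330.9 247.2] z24: [ 0.5059 -0.2583  0.022 ] z91: [ 0.4685 -0.2169  0.091 ]
scene yel [356 258   7   4  18] [358.6 259.6] z24: [ 0.4176 -0.2804  0.022 ] z91: [ 0.3851 -0.2377  0.091 ]
scene blue [357 213  11   9  61] [362.6 216.6] z24: [ 0.5189 -0.4133  0.022 ] z91: [ 0.4808 -0.3633  0.091 ]
scene blue [372 238   4   2   6] [373.5 238.5] z24: [ 0.4383 -0.3703  0.022 ] z91: [ 0.4046 -0.3227  0.091 ]
```

View pics/crop.png

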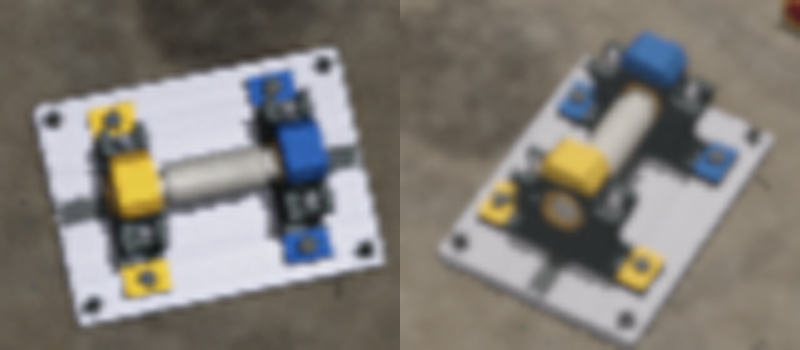

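The crop confirms the choice: both caps on the bright stand, yellow on the left, blue on the right, with the white turned shaft between them. I'll refine the stand and the V-blocks.

```bash
python3 - <<'E'
from h import *
R={"top":dict(stand=(305,392,215,288),tray=(200,295,190,270),v1=(110,136,228,258),v2=(138,166,228,258)),
"scene":dict(stand=(312,395,205,280),tray=(215,315,255,330),v1=(158,187,368,402),v2=(188,217,342,376))}
for n in R:
    im=cv2.imread(f"pics/{n}1.png");g=im.max(2).astype(int)
    for k,b in R[n].items():
        if k=="stand":
            m=roi(im,im.min(2)>150,*b);k_,l,s,_=cv2.connectedComponentsWithStats(m.astype(np.uint8));m=np.isin(l,[i for i in range(1,k_) if s[i,4]>15])
            ys,xs=np.nonzero(m)
            w=np.array([onz(n,p,.012)[:2] for p in zip(xs,ys)])*1e3
            r=cv2.minAreaRect(w.astype(np.float32));print(n,k,np.round(np.r_[r[0],r[1],r[2]],1));continue
        if k=="tray":
            m=roi(im,im.min(2)>130,*b);z=.014
        else: m=roi(im,g>70,*b);z=.05
        print(n,k,*rect(n,m,z))
a=cv2.imread("pics/top1.png")[215:275,98:182];b=cv2.imread("pics/scene1.png")[335:425,140:240]
cv2.imwrite("pics/v.png",np.hstack([cv2.resize(a,(420,300),interpolation=2),cv2.resize(b,(333,300),interpolation=2)]))
E
```

```text
top stand [ 471.9 -322.   128.4  179.7   13.2]
top tray [593.1 -44.6 115.9   2.8  75. ] [236 202  39  12  42]
top v1 [472.  319.8  39.9  48.7  91.7] [114 236  18  15 242]
top v2 [474.4 235.5  39.9  48.8  91.7] [144 236  18  15 243]
scene stand [ 475.3 -322.3  131.   181.    13.1]
scene tray [529.8 -24.5 195.9 150.   75.3] [224 260  85  67 582]
scene v1 [468.3 323.3  58.   49.7   1.5] [160 371  27  29 454]
scene v2 [472.9 239.8  56.4  52.5   2.9] [188 348  27  27 430]
```

View pics/v.png

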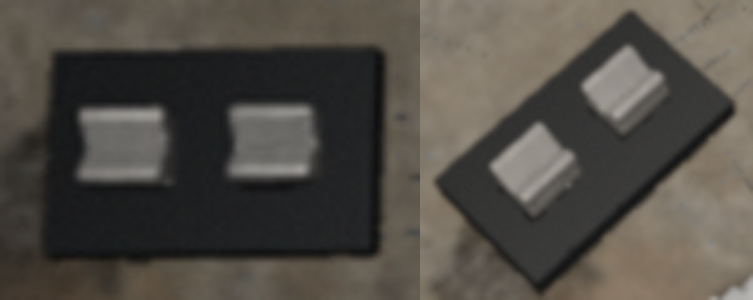

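The two V-blocks sit side by side on the black plate, at (122,243) and (152,242) in the top picture. That puts the plate at about (473, 279.5) mm with yaw 1.6°. The stand is at about (472, -321.5) with yaw 13.1° and the tray at about (530, -24) with yaw -15°; the sizes agree with those given. I'm moving now.

```bash
cat >> h.py <<'E'
def go(x,y,z,yaw=None):
    """tool-frame shift (mm) at the present yaw to world target mm, and z turn (rad) to yaw"""
    o=env.get_obs();psi=o["tool_rot"][2];p=np.radians(psi)
    d=np.array([x,y,z])-o["tool_pos"]*1e3
    t=0 if yaw is None else -np.radians((yaw-psi+180)%360-180)
    q=p-t
    print("turn first",round(t,3),"then shift",np.round([d[0]*np.cos(q)+d[1]*np.sin(q),d[0]*np.sin(q)-d[1]*np.cos(q),-d[2]],1),"at",(o["tool_pos"]*1e3).round(1),o["tool_rot"].round(2),"w",round(o["grip_width"]*1e3,1))
E
python3 -m jog '[[0,0,0,0,0,0.052,0.06],[0.032,-0.025,0,0,0,0,0.06],[0.032,-0.025,0,0,0,0,0.06],[0.032,-0.025,0,0,0,0,0.06],[0.032,-0.025,0,0,0,0,0.06],[0.032,-0.025,0,0,0,0,0.06],[0.032,-0.025,0,0,0,0,0.06],[0.032,-0.025,0,0,0,0,0.06],[0.032,-0.025,0,0,0,0,0.06],[0.032,-0.025,0,0,0,0,0.06],[0.032,-0.025,0,0,0,0,0.06],[0.032,-0.025,0,0,0,0,0.06]]' 25
python3 -m jog '[[0,0,0,0,0,0,0.06],[0,0,0,0,0,0,0.06],[0,0,0,0,0,0,0.06]]'
python3 -c "
from h import *
go(460.7,-275.3,73,13.1)"
```

```text
time_s: 1.2
tool_pos: [0.4613, -0.2752, 0.2227]
tool_rot: [180.0, 0.0, 13.1]
force: [1.3, -0.1, -0.1]
grip_width: 0.06
grasp_force: 0.0
time_s: 1.45
tool_pos: [0.4602, -0.2772, 0.2223]
tool_rot: [180.0, 0.1, 13.1]
force: [-0.8, -0.5, -0.1]
grip_width: 0.0601
grasp_force: 0.0
turn first 0.001 then shift [  0.9  -1.7 149.3] at [ 460.2 -277.2  222.3] [1.7998e+02 5.0000e-02 1.3130e+01] w 60.1
```

```bash
python3 -m jog '[[0.0005,-0.002,0.03,0,0,0,0.06],[0,0,0.03,0,0,0,0.06],[0,0,0.03,0,0,0,0.06],[0,0,0.025,0,0,0,0.06],[0,0,0.02,0,0,0,0.06],[0,0,0.01,0,0,0,0.06],[0,0,0.004,0,0,0,0.06],[0,0,0,0,0,0,0.06]]'
python3 - <<'E'
from h import *
go(460.7,-275.3,74,13.1)
a=env.read_camera("top")[205:295,300:400];b=env.read_camera("scene")[195:285,305:405]
cv2.imwrite("pics/g1.png",np.hstack([cv2.resize(a,(400,360),interpolation=2),cv2.resize(b,(400,360),interpolation=2)]))
E
```

```text
time_s: 2.12
tool_pos: [0.4597, -0.2757, 0.0731]
tool_rot: [-180.0, 0.1, 13.0]
force: [0.0, -0.5, 0.6]
grip_width: 0.0599
grasp_force: 0.0
turn first -0.002 then shift [ 1.  -0.2 -0.9] at [ 459.7 -275.7   73.1] [-1.7997e+02  6.0000e-02  1.3000e+01] w 59.9
```

View pics/g1.png

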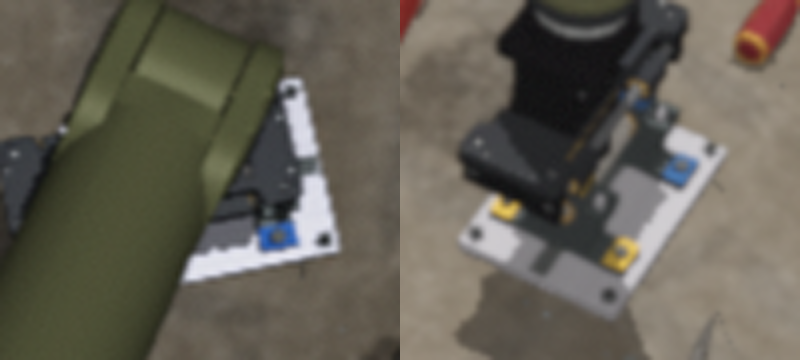

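The gripper straddles the yellow cap (scene, around (340,240)) with no contact force. Closing.

```bash
python3 -m jog '[[0,0,0,0,0,0,0.04],[0,0,0,0,0,0,0.03],[0,0,0,0,0,0,0.025],[0,0,0,0,0,0,0.018],[0,0,0,0,0,0,0.015],[0,0,0,0,0,0,0.015],[0,0,0,0,0,0,0.015],[0,0,0,0,0,0,0.015],[0,0,0,0,0,0,0.015]]' 25
```

```text
time_s: 2.97
tool_pos: [0.4608, -0.2754, 0.0738]
tool_rot: [179.9, -0.0, 13.1]
force: [0.3, -2.9, -0.6]
grip_width: 0.022
grasp_force: 25.0
```

```bash
python3 -m jog '[[0,0,-0.003,0,0,0,0.015],[0,0,-0.006,0,0,0,0.015],[0,0,-0.015,0,0,0,0.015],[0,0,-0.02,0,0,0,0.015],[0,0,-0.02,0,0,0,0.015],[0,0,-0.01,0,0,0,0.015],[0,0,0,0,0,0,0.015]]' 35
python3 -c "
from h import *
go(541,15,147)"
```

```text
time_s: 3.55
tool_pos: [0.4621, -0.2754, 0.1501]
tool_rot: [179.8, -0.2, 13.1]
force: [0.3, 0.8, -2.6]
grip_width: 0.0216
grasp_force: 35.0
turn first 0 then shift [ 142.8 -264.9    3.1] at [ 462.1 -275.4  150.1] [179.81  -0.18  13.12] w 21.6
```

```bash
python3 -m jog '[[0.018,-0.0332,0,0,0,0,0.015],[0.018,-0.0332,0,0,0,0,0.015],[0.018,-0.0332,0,0,0,0,0.015],[0.018,-0.0332,0,0,0,0,0.015],[0.018,-0.0332,0,0,0,0,0.015],[0.018,-0.0332,0,0,0,0,0.015],[0.018,-0.0332,0,0,0,0,0.015],[0.018,-0.0332,0,0,0,0,0.015],[0,0,0,0,0,0,0.015],[0,0,0,0,0,0,0.015]]'
python3 -m jog '[[0,0,0.02,0,0,0,0.015],[0,0,0.03,0,0,0,0.015],[0,0,0.03,0,0,0,0.015],[0,0,0.02,0,0,0,0.015],[0,0,0.015,0,0,0,0.015],[0,0,0.006,0,0,0,0.015],[0,0,0.002,0,0,0,0.015],[0,0,0.001,0,0,0,0.015],[0,0,0.001,0,0,0,0.015],[0,0,0,0,0,0,0.015]]'
```

```text
time_s: 4.38
tool_pos: [0.5398, 0.0201, 0.1463]
tool_rot: [-179.9, 0.1, 13.5]
force: [0.4, -0.8, -2.8]
grip_width: 0.0216
grasp_force: 35.0
time_s: 5.22
tool_pos: [0.5414, 0.0162, 0.0234]
tool_rot: [180.0, -0.1, 13.1]
force: [-0.6, -0.3, -2.4]
grip_width: 0.022
grasp_force: 35.0
```

```bash
python3 -m jog '[[0,0,0.001,0,0,0,0.015],[0,0,0.0005,0,0,0,0.015],[0,0,0,0,0,0,0.015]]'; python3 -m jog '[[0,0,0.0005,0,0,0,0.015],[0,0,0.0005,0,0,0,0.015],[0,0,0,0,0,0,0.015]]'
```

```text
time_s: 5.47
tool_pos: [0.5408, 0.0164, 0.0214]
tool_rot: [180.0, -0.0, 13.1]
force: [-0.8, 0.4, -3.0]
grip_width: 0.0214
grasp_force: 35.0
time_s: 5.72
tool_pos: [0.5408, 0.0164, 0.0212]
tool_rot: [180.0, 0.0, 13.1]
force: [-3.6, -0.5, 7.0]
grip_width: 0.0217
grasp_force: 35.0
```

```bash
python3 -m jog '[[0,0,0,0,0,0,0.03],[0,0,0,0,0,0,0.05],[0,0,0,0,0,0,0.05],[0,0,0,0,0,0,0.05],[0,0,-0.005,0,0,0,0.05],[0,0,-0.02,0,0,0,0.05],[0,0,-0.035,0,0,0,0.05],[0,0,-0.035,0,0,0,0.05],[0,0,-0.035,0,0,0,0.05]]'
python3 -m jog '[[-0.0144,0.036,0,0,0,0,0.06],[-0.0144,0.036,0,0,0,0,0.06],[-0.0144,0.036,0,0,0,0,0.06],[-0.0144,0.036,0,0,0,0,0.06],[-0.0144,0.036,0,0,0,0,0.06],[-0.0144,0.036,0,0,0,0,0.06],[-0.0144,0.036,0,0,0,0,0.06],[-0.0144,0.036,0,0,0,0,0.06],[-0.0144,0.036,0,0,0,0,0.06],[-0.0144,0.036,0,0,0,0,0.06],[0,0,0,0,0,0,0.06],[0,0,0,0,0,0,0.06]]'
python3 -m jog '[[0,0,0.02,0,0,0,0.06],[0,0,0.025,0,0,0,0.06],[0,0,0.02,0,0,0,0.06],[0,0,0.008,0,0,0,0.06],[0,0,0.0035,0,0,0,0.06],[0,0,0,0,0,0,0.06],[0,0,0,0,0,0,0.06]]'
```

```text
time_s: 6.47
tool_pos: [0.5402, 0.0168, 0.1516]
tool_rot: [-180.0, 0.0, 13.1]
force: [1.0, -0.8, -0.5]
grip_width: 0.0499
grasp_force: 0.0
time_s: 7.47
tool_pos: [0.4804, -0.3699, 0.1498]
tool_rot: [180.0, 0.0, 12.8]
force: [0.3, 1.4, 0.5]
grip_width: 0.0601
grasp_force: 0.0
time_s: 8.05
tool_pos: [0.483, -0.3667, 0.0748]
tool_rot: [179.9, -0.1, 13.2]
force: [0.4, -0.7, -0.2]
grip_width: 0.0601
grasp_force: 0.0
```

```bash
python3 -m jog '[[0,0,0,0,0,0,0.04],[0,0,0,0,0,0,0.03],[0,0,0,0,0,0,0.025],[0,0,0,0,0,0,0.018],[0,0,0,0,0,0,0.015],[0,0,0,0,0,0,0.015],[0,0,0,0,0,0,0.015],[0,0,0,0,0,0,0.015],[0,0,0,0,0,0,0.015]]' 25
python3 -m jog '[[0,0,-0.003,0,0,0,0.015],[0,0,-0.006,0,0,0,0.015],[0,0,-0.015,0,0,0,0.015],[0,0,-0.02,0,0,0,0.015],[0,0,-0.02,0,0,0,0.015],[0,0,-0.01,0,0,0,0.015],[0,0,0,0,0,0,0.015]]' 35
```

```text
time_s: 8.8
tool_pos: [0.4821, -0.3672, 0.0737]
tool_rot: [180.0, -0.0, 13.1]
force: [0.5, -1.3, 0.8]
grip_width: 0.0216
grasp_force: 25.0
time_s: 9.38
tool_pos: [0.4835, -0.3675, 0.1505]
tool_rot: [179.8, -0.2, 13.1]
force: [0.6, -2.0, -2.0]
grip_width: 0.0217
grasp_force: 35.0
```

```bash
python3 -m jog '[[0.0131,-0.0357,0,0,0,0,0.015],[0.0131,-0.0357,0,0,0,0,0.015],[0.0131,-0.0357,0,0,0,0,0.015],[0.0131,-0.0357,0,0,0,0,0.015],[0.0131,-0.0357,0,0,0,0,0.015],[0.0131,-0.0357,0,0,0,0,0.015],[0.0131,-0.0357,0,0,0,0,0.015],[0.0131,-0.0357,0,0,0,0,0.015],[0,0,0,0,0,0,0.015],[0,0,0,0,0,0,0.015]]'
python3 -m jog '[[0,0,0.02,0,0,0,0.015],[0,0,0.03,0,0,0,0.015],[0,0,0.03,0,0,0,0.015],[0,0,0.02,0,0,0,0.015],[0,0,0.015,0,0,0,0.015],[0,0,0.006,0,0,0,0.015],[0,0,0.002,0,0,0,0.015],[0,0,0.002,0,0,0,0.015],[0,0,0.001,0,0,0,0.015],[0,0,0,0,0,0,0.015]]'
python3 -m jog '[[0,0,0.0005,0,0,0,0.015],[0,0,0.0005,0,0,0,0.015],[0,0,0,0,0,0,0.015]]'
```

```text
time_s: 10.22
tool_pos: [0.5187, -0.0614, 0.1466]
tool_rot: [-179.9, 0.1, 13.5]
force: [0.1, -1.2, -2.3]
grip_width: 0.0217
grasp_force: 35.0
time_s: 11.05
tool_pos: [0.52, -0.0653, 0.0223]
tool_rot: [179.9, -0.1, 13.1]
force: [-0.5, -0.3, -2.5]
grip_width: 0.0213
grasp_force: 35.0
time_s: 11.3
tool_pos: [0.5199, -0.065, 0.0212]
tool_rot: [180.0, -0.1, 13.1]
force: [0.5, -0.8, 0.5]
grip_width: 0.0215
grasp_force: 35.0
```

```bash
python3 -m jog '[[0,0,0.0005,0,0,0,0.015],[0,0,0,0,0,0,0.03],[0,0,0,0,0,0,0.05],[0,0,0,0,0,0,0.05],[0,0,0,0,0,0,0.05],[0,0,-0.005,0,0,0,0.05],[0,0,-0.02,0,0,0,0.05],[0,0,-0.035,0,0,0,0.05],[0,0,-0.035,0,0,0,0.05],[0,0,-0.0345,0,0,0,0.05],[0,0,0,0,0,0,0.05]]'
python3 - <<'E'
from h import *
print(env.get_obs()["qpos"].round(1))
go(472,-321,150,-76.9);go(472,-321,150,103.1)
t=env.read_camera("top");s=env.read_camera("scene");cv2.imwrite("pics/top2.png",t);cv2.imwrite("pics/scene2.png",s)
a=t[210:290,300:400];b=s[200:280,305:405];c=s[250:330,215:315]
cv2.imwrite("pics/g2.png",np.hstack([cv2.resize(x,(266,213),interpolation=2) for x in (a,b,c)]))
E
```

```text
time_s: 12.22
tool_pos: [0.524, -0.065, 0.1571]
tool_rot: [179.7, -0.6, 13.1]
force: [0.6, 0.1, 0.2]
grip_width: 0.0498
grasp_force: 0.0
[ 34.8   7.6 -32.8 105.    4.6  68.  -76.4]
turn first 1.571 then shift [237.6 108.7   7.1] at [524.  -65.  157.1] [179.68  -0.64  13.13] w 49.8
turn first -1.57 then shift [-237.6 -108.7    7.1] at [524.  -65.  157.1] [179.68  -0.64  13.13] w 49.8
```

View pics/g2.png

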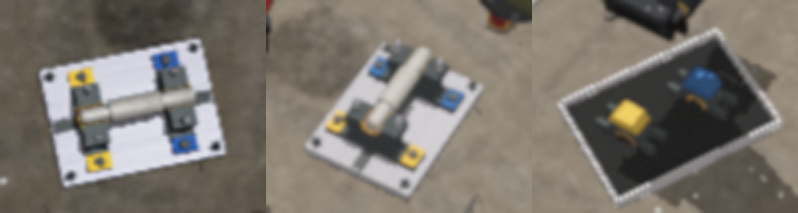

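The shaft now lies bare in the pedestals, with its body centred between them, and both caps stand upright in the tray (yellow at scene (238,295), blue at (266,282)). Next I move over the shaft and turn the tool.

```bash
python3 -m jog '[[-0.0148,0.0341,0,0,0,0,0.06],[-0.0148,0.0341,0,0,0,0,0.06],[-0.0148,0.0341,0,0,0,0,0.06],[-0.0148,0.0341,0,0,0,0,0.06],[-0.0148,0.0341,0,0,0,0,0.06],[-0.0148,0.0341,0,0,0,0,0.06],[-0.0148,0.0341,0,0,0,0,0.06],[0,0,0,0,0,0,0.06]]'
python3 -m jog '[[0,0,0,0,0,-0.12,0.06],[0,0,0,0,0,-0.12,0.06],[0,0,0,0,0,-0.12,0.06],[0,0,0,0,0,-0.12,0.06],[0,0,0,0,0,-0.12,0.06],[0,0,0,0,0,-0.12,0.06],[0,0,0,0,0,-0.12,0.06],[0,0,0,0,0,-0.12,0.06],[0,0,0,0,0,-0.12,0.06],[0,0,0,0,0,-0.12,0.06],[0,0,0,0,0,-0.12,0.06],[0,0,0,0,0,-0.12,0.06]]'
python3 -m jog '[[0,0,0,0,0,-0.12,0.06],[0,0,0,0,0,-0.011,0.06],[0,0,0,0,0,0,0.06],[0,0,0,0,0,0,0.06],[0,0,0,0,0,0,0.06]]'
python3 -c "
from h import *
go(472,-321,37,103.1);print(env.get_obs()['qpos'].round(1))"
```

```text
time_s: 12.98
tool_pos: [0.4676, -0.3299, 0.1473]
tool_rot: [179.9, 0.3, 12.4]
force: [-1.5, -1.3, 1.1]
grip_width: 0.06
grasp_force: 0.0
time_s: 13.98
tool_pos: [0.4716, -0.3199, 0.1477]
tool_rot: [-179.9, -0.1, 96.0]
force: [0.5, 0.8, -0.3]
grip_width: 0.0601
grasp_force: 0.0
time_s: 14.4
tool_pos: [0.4723, -0.3206, 0.1491]
tool_rot: [-180.0, -0.0, 103.0]
force: [-0.2, 0.3, 0.5]
grip_width: 0.06
grasp_force: 0.0
turn first -0.002 then shift [ -0.3  -0.4 112.1] at [ 472.3 -320.6  149.1] [-1.7997e+02 -3.0000e-02  1.0301e+02] w 60.0
[ 59.2  14.1 -31.8  99.1   7.9  69.   38.4]
```

```bash
python3 -m jog '[[0,0,0.02,0,0,0,0.06],[0,0,0.03,0,0,0,0.06],[0,0,0.025,0,0,0,0.06],[0,0,0.02,0,0,0,0.06],[0,0,0.012,0,0,0,0.06],[0,0,0.006,0,0,0,0.06],[0,0,0,0,0,0,0.06]]'
python3 -m jog '[[0,0,0,0,0,0,0.04],[0,0,0,0,0,0,0.032],[0,0,0,0,0,0,0.026],[0,0,0,0,0,0,0.022],[0,0,0,0,0,0,0.018],[0,0,0,0,0,0,0.018],[0,0,0,0,0,0,0.018],[0,0,0,0,0,0,0.018],[0,0,0,0,0,0,0.018]]' 25
```

```text
time_s: 14.98
tool_pos: [0.472, -0.3204, 0.0355]
tool_rot: [-179.9, -0.1, 103.1]
force: [0.5, 0.1, 0.1]
grip_width: 0.0599
grasp_force: 0.0
time_s: 15.73
tool_pos: [0.4738, -0.3208, 0.0371]
tool_rot: [179.9, 0.1, 103.1]
force: [2.7, 1.9, 1.1]
grip_width: 0.0229
grasp_force: 25.0
```

```bash
python3 -m jog '[[0,0,-0.002,0,0,0,0.018],[0,0,-0.006,0,0,0,0.018],[0,0,-0.015,0,0,0,0.018],[0,0,-0.025,0,0,0,0.018],[0,0,-0.03,0,0,0,0.018],[0,0,-0.02,0,0,0,0.018],[0,0,-0.015,0,0,0,0.018],[0,0,0,0,0,0.1,0.018],[0,0,0,0,0,0.1007,0.018],[0,0,0,0,0,0,0.018]]' 35
python3 -m jog '[[0.02,0.0006,0,0,0,0,0.018],[0.04,0.0012,0,0,0,0,0.018],[0.04,0.0012,0,0,0,0,0.018],[0.04,0.0012,0,0,0,0,0.018],[0.04,0.0012,0,0,0,0,0.018],[0.04,0.0012,0,0,0,0,0.018],[0.04,0.0012,0,0,0,0,0.018],[0.04,0.0012,0,0,0,0,0.018]]'
python3 -m jog '[[0.04,0.0012,0,0,0,0,0.018],[0.04,0.0012,0,0,0,0,0.018],[0.04,0.0012,0,0,0,0,0.018],[0.04,0.0012,0,0,0,0,0.018],[0.04,0.0012,0,0,0,0,0.018],[0.04,0.0012,0,0,0,0,0.018],[0.04,0.0012,0,0,0,0,0.018],[0.02,0.0006,0,0,0,0,0.018],[0,0,0,0,0,0,0.018],[0,0,0,0,0,0,0.018],[0,0,0,0,0,0,0.018]]'
python3 - <<'E'
from h import *
go(473.3,279.5,36,91.6)
t=env.read_camera("top");s=env.read_camera("scene")
a=t[205:285,90:190];b=s[330:410,140:240]
cv2.imwrite("pics/g3.png",np.hstack([cv2.resize(x,(400,320),interpolation=2) for x in (a,b)]))
E
```

```text
time_s: 16.57
tool_pos: [0.4713, -0.321, 0.1497]
tool_rot: [-179.9, 0.0, 91.4]
force: [0.5, 0.0, -0.3]
grip_width: 0.023
grasp_force: 35.0
time_s: 17.23
tool_pos: [0.4717, -0.0193, 0.1493]
tool_rot: [-179.9, 0.1, 91.8]
force: [1.9, -0.6, -1.2]
grip_width: 0.0224
grasp_force: 35.0
time_s: 18.15
tool_pos: [0.4734, 0.2778, 0.1489]
tool_rot: [-179.9, 0.1, 91.7]
force: [0.7, 0.1, -1.2]
grip_width: 0.0229
grasp_force: 35.0
turn first 0.001 then shift [ 1.700e+00 -1.000e-01  1.129e+02] at [473.4 277.8 148.9] [-1.7992e+02  1.2000e-01  9.1660e+01] w 22.9
```

View pics/g3.png

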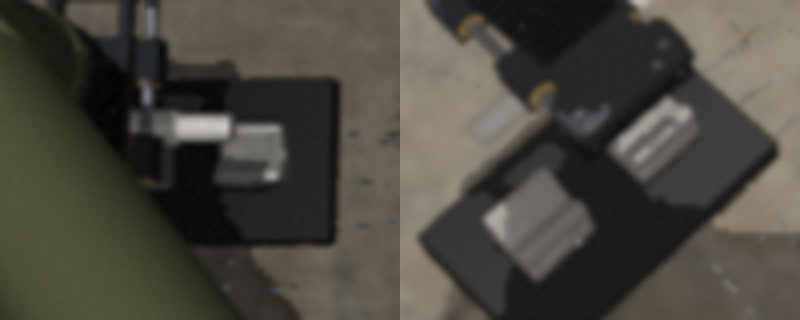

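The shaft hangs level above the V-blocks, its free end at top pixel (147,237). Lowering.

```bash
python3 -m jog '[[0,0,0.02,0,0,0,0.018],[0,0,0.03,0,0,0,0.018],[0,0,0.025,0,0,0,0.018],[0,0,0.02,0,0,0,0.018],[0,0,0.01,0,0,0,0.018],[0,0,0.004,0,0,0,0.018],[0,0,0.002,0,0,0,0.018],[0,0,0.001,0,0,0,0.018],[0,0,0,0,0,0,0.018]]'
python3 -m jog '[[0,0,0.001,0,0,0,0.018],[0,0,0.001,0,0,0,0.018],[0,0,0,0,0,0,0.018]]'
```

```text
time_s: 19.0
tool_pos: [0.4745, 0.2797, 0.0386]
tool_rot: [179.9, -0.0, 91.6]
force: [0.4, -0.6, -1.3]
grip_width: 0.0229
grasp_force: 35.0
time_s: 19.25
tool_pos: [0.4739, 0.2795, 0.0359]
tool_rot: [180.0, -0.0, 91.6]
force: [-0.1, -0.0, -0.9]
grip_width: 0.0225
grasp_force: 35.0
```

```bash
python3 -m jog '[[0,0,0.001,0,0,0,0.018],[0,0,0,0,0,0,0.018],[0,0,0,0,0,0,0.018]]'
python3 -m jog '[[0,0,0.0005,0,0,0,0.018],[0,0,0.0005,0,0,0,0.018],[0,0,0,0,0,0,0.018]]'
```

```text
time_s: 19.5
tool_pos: [0.4744, 0.2798, 0.0352]
tool_rot: [179.9, -0.0, 91.6]
force: [0.8, 0.0, 2.5]
grip_width: 0.0228
grasp_force: 35.0
time_s: 19.75
tool_pos: [0.4749, 0.2799, 0.0346]
tool_rot: [179.9, -0.0, 91.6]
force: [1.6, -0.7, 6.2]
grip_width: 0.023
grasp_force: 35.0
```

```bash
python3 -m jog '[[0,0,0,0,0,0,0.023],[0,0,0,0,0,0,0.028],[0,0,0,0,0,0,0.04],[0,0,0,0,0,0,0.06],[0,0,0,0,0,0,0.06],[0,0,0,0,0,0,0.06]]' 10
python3 -m jog '[[0,0,-0.005,0,0,0,0.06],[0,0,-0.02,0,0,0,0.06],[0,0,-0.035,0,0,0,0.06],[0,0,-0.036,0,0,0,0.06],[0,0,-0.02,0,0,0,0.06],[-0.04,0,0,0,0,0,0.06],[-0.04,0,0,0,0,0,0.06],[-0.04,0,0,0,0,0,0.06],[-0.04,0,0,0,0,0,0.06],[-0.04,0,0,0,0,0,0.06],[0,0,0,0,0,0,0.06],[0,0,0,0,0,0,0.06]]'
python3 - <<'E'
from h import *
go(541,16,150,13.1)
t=env.read_camera("top");s=env.read_camera("scene");cv2.imwrite("pics/top3.png",t);cv2.imwrite("pics/scene3.png",s)
a=t[205:285,90:190];b=s[330:410,140:240]
cv2.imwrite("pics/g4.png",np.hstack([cv2.resize(x,(400,320),interpolation=2) for x in (a,b)]))
E
```

```text
time_s: 20.25
tool_pos: [0.4728, 0.2792, 0.033]
tool_rot: [-179.9, 0.0, 91.6]
force: [-0.6, 0.1, 0.4]
grip_width: 0.0466
grasp_force: 0.0
time_s: 21.25
tool_pos: [0.4793, 0.0766, 0.1496]
tool_rot: [-180.0, 0.1, 91.3]
force: [0.5, 0.6, -0.3]
grip_width: 0.0602
grasp_force: 0.0
turn first 1.364 then shift [46.4 73.  -0.4] at [479.3  76.6 149.6] [-1.800e+02  7.000e-02  9.127e+01] w 60.2
```

View pics/g4.png

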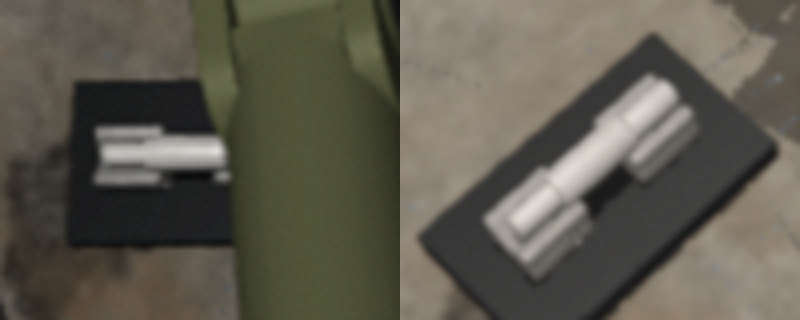

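The shaft lies in both V-blocks, its end at top (115,243) and the body's shoulder at (126,243). That puts the body's middle within about 2 mm of the plate's centre. Going back for the yellow cap.

```bash
python3 -m jog '[[0,0,0,0,0,0.12,0.05],[0,0,0,0,0,0.12,0.05],[0,0,0,0,0,0.12,0.05],[0,0,0,0,0,0.12,0.05],[0,0,0,0,0,0.12,0.05],[0,0,0,0,0,0.12,0.05],[0,0,0,0,0,0.12,0.05],[0,0,0,0,0,0.12,0.05],[0,0,0,0,0,0.12,0.05],[0,0,0,0,0,0.12,0.05],[0,0,0,0,0,0.12,0.05],[0,0,0,0,0,0.05,0.05]]'
python3 -m jog '[[0.0151,0.0251,0,0,0,0,0.05],[0.0151,0.0251,0,0,0,0,0.05],[0.0152,0.0252,0,0,0,0,0.05],[0,0,0,0,0,0,0.05],[0,0,0,0,0,0,0.05],[0,0,0,0,0,0,0.05],[0,0,0,0,0,0,0.05]]'
python3 - <<'E'
from h import *
go(540.8,16.4,21.2,13.1)
E
```

```text
time_s: 22.35
tool_pos: [0.4789, 0.0822, 0.1496]
tool_rot: [-180.0, 0.0, 13.1]
force: [0.5, -0.6, 0.3]
grip_width: 0.05
grasp_force: 0.0
time_s: 22.93
tool_pos: [0.5399, 0.0189, 0.1495]
tool_rot: [-180.0, 0.0, 13.3]
force: [0.4, -0.1, -0.4]
grip_width: 0.0503
grasp_force: 0.0
turn first 0.004 then shift [  0.3   2.6 128.3] at [539.9  18.9 149.5] [-1.7996e+02  2.0000e-02  1.3330e+01] w 50.3
```

```bash
python3 -m jog '[[0,0,0,0,0,0,0.05],[0,0,0,0,0,0,0.05],[0,0,0,0,0,0,0.05],[0,0,0,0,0,0,0.05]]'
python3 - <<'E'
from h import *
go(540.8,16.4,21.2,13.1)
E
```

```text
time_s: 23.27
tool_pos: [0.5404, 0.0166, 0.1497]
tool_rot: [180.0, -0.0, 13.2]
force: [-0.1, 0.5, 0.5]
grip_width: 0.0502
grasp_force: 0.0
turn first 0.001 then shift [  0.3   0.3 128.5] at [540.4  16.6 149.7] [ 1.7997e+02 -1.0000e-02  1.3150e+01] w 50.2
```

```bash
python3 -m jog '[[0,0,0.02,0,0,0,0.05],[0,0,0.035,0,0,0,0.05],[0,0,0.035,0,0,0,0.05],[0,0,0.02,0,0,0,0.05],[0,0,0.012,0,0,0,0.05],[0,0,0.005,0,0,0,0.05],[0,0,0.002,0,0,0,0.05],[0,0,0,0,0,0,0.05],[0,0,0,0,0,0,0.05]]'
python3 -m jog '[[0,0,0,0,0,0,0.04],[0,0,0,0,0,0,0.03],[0,0,0,0,0,0,0.025],[0,0,0,0,0,0,0.018],[0,0,0,0,0,0,0.015],[0,0,0,0,0,0,0.015],[0,0,0,0,0,0,0.015],[0,0,0,0,0,0,0.015]]' 35
python3 -m jog '[[0,0,-0.004,0,0,0,0.015],[0,0,-0.015,0,0,0,0.015],[0,0,-0.03,0,0,0,0.015],[0,0,-0.035,0,0,0,0.015],[0,0,-0.03,0,0,0,0.015],[0,0,-0.015,0,0,0,0.015],[0,0,0,0,0,0,0.015]]'
```

```text
time_s: 24.02
tool_pos: [0.5418, 0.0165, 0.022]
tool_rot: [179.9, -0.1, 13.1]
force: [-0.2, -0.4, 0.0]
grip_width: 0.0498
grasp_force: 0.0
time_s: 24.68
tool_pos: [0.5406, 0.0163, 0.0207]
tool_rot: [180.0, -0.0, 13.1]
force: [0.0, 0.4, 3.2]
grip_width: 0.0216
grasp_force: 35.0
time_s: 25.27
tool_pos: [0.5428, 0.0168, 0.1532]
tool_rot: [179.9, -0.3, 13.1]
force: [1.2, -0.4, -2.8]
grip_width: 0.0217
grasp_force: 35.0
```

```bash
python3 -m jog '[[-0.018,0.0332,0,0,0,0,0.015],[-0.018,0.0332,0,0,0,0,0.015],[-0.018,0.0332,0,0,0,0,0.015],[-0.018,0.0332,0,0,0,0,0.015],[-0.018,0.0332,0,0,0,0,0.015],[-0.018,0.0332,0,0,0,0,0.015],[-0.018,0.0332,0,0,0,0,0.015],[-0.018,0.0332,0,0,0,0,0.015],[0,0,0,0,0,0,0.015],[0,0,0,0,0,0,0.015],[0,0,0,0,0,0,0.015],[0,0,0,0,0,0,0.015]]'
python3 -m jog '[[0,0,0.02,0,0,0,0.015],[0,0,0.02,0,0,0,0.015],[0,0,0.01,0,0,0,0.015],[0,0,0.004,0,0,0,0.015],[0,0,0,0,0,0,0.015],[0,0,0,0,0,0,0.015],[0,0,0,0,0,0,0.015]]'
python3 - <<'E'
from h import *
go(460.8,-275.4,74,13.1)
E
```

```text
time_s: 26.27
tool_pos: [0.4607, -0.2729, 0.1484]
tool_rot: [-179.9, 0.0, 13.3]
force: [0.0, 1.0, -2.0]
grip_width: 0.0213
grasp_force: 35.0
time_s: 26.85
tool_pos: [0.4616, -0.2751, 0.0966]
tool_rot: [179.9, -0.1, 13.2]
force: [-0.3, 0.0, -3.3]
grip_width: 0.0211
grasp_force: 35.0
turn first 0.001 then shift [-0.8  0.1 22.6] at [ 461.6 -275.1   96.6] [ 1.7992e+02 -7.0000e-02  1.3160e+01] w 21.1
```

```bash
python3 -m jog '[[0,0,0.003,0,0,0,0.015],[0,0,0.003,0,0,0,0.015],[0,0,0.003,0,0,0,0.015],[0,0,0.003,0,0,0,0.015],[0,0,0,0,0,0,0.015]]'
python3 -m jog '[[0,0,0.002,0,0,0,0.015],[0,0,0.002,0,0,0,0.015],[0,0,0.002,0,0,0,0.015],[0,0,0.002,0,0,0,0.015],[0,0,0,0,0,0,0.015]]'
python3 -m jog '[[0,0,0.001,0,0,0,0.015],[0,0,0.001,0,0,0,0.015],[0,0,0,0,0,0,0.015]]'
```

```text
time_s: 27.27
tool_pos: [0.4601, -0.2748, 0.0828]
tool_rot: [-179.9, 0.1, 13.1]
force: [-0.5, -0.4, -3.0]
grip_width: 0.0218
grasp_force: 35.0
time_s: 27.68
tool_pos: [0.4603, -0.2748, 0.075]
tool_rot: [-180.0, 0.0, 13.1]
force: [0.1, -0.1, -2.7]
grip_width: 0.0221
grasp_force: 35.0
time_s: 27.93
tool_pos: [0.4605, -0.2749, 0.0734]
tool_rot: [-180.0, 0.0, 13.1]
force: [-0.1, -0.2, -2.7]
grip_width: 0.0217
grasp_force: 35.0
```

```bash
python3 -m jog '[[0,0,0.0005,0,0,0,0.015],[0,0,0.0005,0,0,0,0.015],[0,0,0,0,0,0,0.015]]'
python3 -m jog '[[0,0,0.0005,0,0,0,0.015],[0,0,0,0,0,0,0.015]]'
```

```text
time_s: 28.18
tool_pos: [0.4607, -0.275, 0.0732]
tool_rot: [180.0, 0.0, 13.1]
force: [-2.6, 0.0, 3.2]
grip_width: 0.0219
grasp_force: 35.0
time_s: 28.35
tool_pos: [0.4607, -0.275, 0.0732]
tool_rot: [180.0, 0.0, 13.1]
force: [-2.9, 1.7, 7.4]
grip_width: 0.0218
grasp_force: 35.0
```

The cap is seated: contact came at TCP z 73.2 mm, the pick height. Releasing it and fetching the blue cap.

```bash
python3 -m jog '[[0,0,0,0,0,0,0.03],[0,0,0,0,0,0,0.05],[0,0,0,0,0,0,0.05],[0,0,0,0,0,0,0.05],[0,0,-0.005,0,0,0,0.05],[0,0,-0.0225,0,0,0,0.05],[0,0,-0.03,0,0,0,0.05],[0,0,-0.02,0,0,0,0.05],[0,0,0,0,0,0,0.05]]'
python3 -m jog '[[0.0175,-0.0319,0,0,0,0,0.05],[0.0174,-0.0319,0,0,0,0,0.05],[0.0175,-0.0319,0,0,0,0,0.05],[0.0174,-0.0319,0,0,0,0,0.05],[0.0175,-0.0319,0,0,0,0,0.05],[0.0174,-0.0319,0,0,0,0,0.05],[0,0,0,0,0,0,0.05],[0,0,0,0,0,0,0.05],[0,0,0,0,0,0,0.05],[0,0,0,0,0,0,0.05],[0,0,0,0,0,0,0.05]]'
python3 - <<'E'
from h import *
go(519.3,-65.2,21.2,13.1)
s=env.read_camera("scene");t=env.read_camera("top")
cv2.imwrite("pics/g5.png",np.hstack([cv2.resize(x,(390,312),interpolation=2) for x in (t[210:290,300:400],s[200:280,305:405])]))
E
```

```text
time_s: 29.1
tool_pos: [0.4636, -0.2764, 0.1546]
tool_rot: [179.6, -0.3, 13.1]
force: [1.5, -0.3, 0.5]
grip_width: 0.0497
grasp_force: 0.0
time_s: 30.02
tool_pos: [0.5187, -0.0665, 0.1493]
tool_rot: [180.0, 0.0, 13.0]
force: [1.3, 0.2, -0.0]
grip_width: 0.05
grasp_force: 0.0
turn first -0.002 then shift [  0.9  -1.1 128.1] at [518.7 -66.5 149.3] [1.7999e+02 4.0000e-02 1.2960e+01] w 50.0
```

View pics/g5.png

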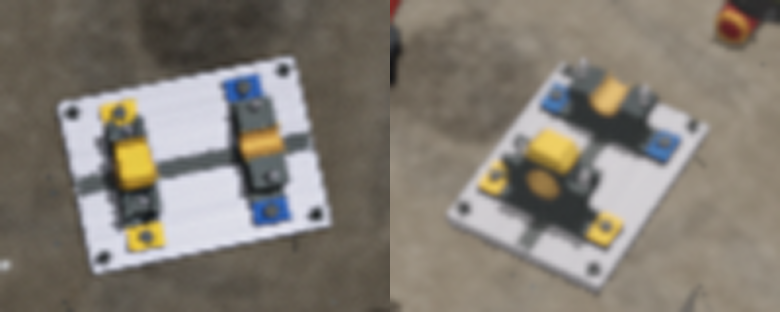

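The yellow cap is home and level on the yellow pedestal (top (334,251)), and the blue pedestal is free (367,247). Picking the blue cap.

```bash
python3 -m jog '[[0,0,0.02,0,0,0,0.05],[0,0,0.035,0,0,0,0.05],[0,0,0.035,0,0,0,0.05],[0,0,0.02,0,0,0,0.05],[0,0,0.012,0,0,0,0.05],[0,0,0.005,0,0,0,0.05],[0,0,0.002,0,0,0,0.05],[0,0,0,0,0,0,0.05],[0,0,0,0,0,0,0.05]]'
python3 -m jog '[[0,0,0,0,0,0,0.04],[0,0,0,0,0,0,0.03],[0,0,0,0,0,0,0.025],[0,0,0,0,0,0,0.018],[0,0,0,0,0,0,0.015],[0,0,0,0,0,0,0.015],[0,0,0,0,0,0,0.015],[0,0,0,0,0,0,0.015]]' 35
python3 -m jog '[[0,0,-0.004,0,0,0,0.015],[0,0,-0.015,0,0,0,0.015],[0,0,-0.03,0,0,0,0.015],[0,0,-0.035,0,0,0,0.015],[0,0,-0.03,0,0,0,0.015],[0,0,-0.015,0,0,0,0.015],[0,0,0,0,0,0,0.015]]'
```

```text
time_s: 30.87
tool_pos: [0.5204, -0.065, 0.0219]
tool_rot: [179.9, -0.1, 13.1]
force: [0.1, -0.5, 0.1]
grip_width: 0.0498
grasp_force: 0.0
time_s: 31.53
tool_pos: [0.5192, -0.065, 0.0207]
tool_rot: [180.0, -0.0, 13.1]
force: [-0.0, -1.1, 2.3]
grip_width: 0.022
grasp_force: 35.0
time_s: 32.12
tool_pos: [0.5215, -0.0648, 0.1533]
tool_rot: [179.8, -0.3, 13.1]
force: [0.4, 0.9, -1.8]
grip_width: 0.0219
grasp_force: 35.0
```

```bash
python3 -m jog '[[-0.0131,0.0357,0,0,0,0,0.015],[-0.0131,0.0357,0,0,0,0,0.015],[-0.0131,0.0357,0,0,0,0,0.015],[-0.0131,0.0357,0,0,0,0,0.015],[-0.0131,0.0357,0,0,0,0,0.015],[-0.0131,0.0357,0,0,0,0,0.015],[-0.0131,0.0357,0,0,0,0,0.015],[-0.0131,0.0357,0,0,0,0,0.015],[0,0,0,0,0,0,0.015],[0,0,0,0,0,0,0.015],[0,0,0,0,0,0,0.015],[0,0,0,0,0,0,0.015]]'
python3 -m jog '[[0,0,0.02,0,0,0,0.015],[0,0,0.02,0,0,0,0.015],[0,0,0.01,0,0,0,0.015],[0,0,0.004,0,0,0,0.015],[0,0,0,0,0,0,0.015],[0,0,0,0,0,0,0.015],[0,0,0,0,0,0,0.015]]'
python3 - <<'E'
from h import *
go(482,-367.1,74,13.1)
E
```

```text
time_s: 33.12
tool_pos: [0.4822, -0.3644, 0.1484]
tool_rot: [-179.9, 0.0, 13.3]
force: [-0.2, 0.2, -3.5]
grip_width: 0.0217
grasp_force: 35.0
time_s: 33.7
tool_pos: [0.4828, -0.367, 0.0968]
tool_rot: [179.9, -0.1, 13.2]
force: [-0.6, -0.4, -1.1]
grip_width: 0.0218
grasp_force: 35.0
turn first 0.001 then shift [-0.8 -0.1 22.8] at [ 482.8 -367.    96.8] [ 1.799e+02 -7.000e-02  1.315e+01] w 21.8
```

```bash
python3 -m jog '[[0,0,0.003,0,0,0,0.015],[0,0,0.003,0,0,0,0.015],[0,0,0.003,0,0,0,0.015],[0,0,0.003,0,0,0,0.015],[0,0,0,0,0,0,0.015]]'
python3 -m jog '[[0,0,0.002,0,0,0,0.015],[0,0,0.002,0,0,0,0.015],[0,0,0.002,0,0,0,0.015],[0,0,0.002,0,0,0,0.015],[0,0,0,0,0,0,0.015]]'
python3 -m jog '[[0,0,0.001,0,0,0,0.015],[0,0,0.001,0,0,0,0.015],[0,0,0,0,0,0,0.015]]'
python3 -m jog '[[0,0,0.0005,0,0,0,0.015],[0,0,0.0005,0,0,0,0.015],[0,0,0,0,0,0,0.015]]'
```

```text
time_s: 34.12
tool_pos: [0.4814, -0.3665, 0.0826]
tool_rot: [-179.9, 0.1, 13.1]
force: [-0.5, -0.3, -2.8]
grip_width: 0.0216
grasp_force: 35.0
time_s: 34.53
tool_pos: [0.4817, -0.3665, 0.075]
tool_rot: [-180.0, 0.0, 13.1]
force: [0.0, 0.0, -3.4]
grip_width: 0.0216
grasp_force: 35.0
time_s: 34.78
tool_pos: [0.4819, -0.3667, 0.0734]
tool_rot: [-180.0, 0.0, 13.1]
force: [1.2, 0.8, -2.1]
grip_width: 0.0218
grasp_force: 35.0
time_s: 35.03
tool_pos: [0.482, -0.3668, 0.0732]
tool_rot: [180.0, 0.0, 13.1]
force: [-1.9, 1.5, 3.0]
grip_width: 0.0216
grasp_force: 35.0
```

Contact again at 73.2 mm, so it's seated. Releasing, lifting clear to the tray side and making a final check.

```bash
python3 -m jog '[[0,0,0,0,0,0,0.03],[0,0,0,0,0,0,0.05],[0,0,0,0,0,0,0.05],[0,0,0,0,0,0,0.05],[0,0,-0.005,0,0,0,0.05],[0,0,-0.0225,0,0,0,0.05],[0,0,-0.03,0,0,0,0.05],[0,0,-0.02,0,0,0,0.05],[0,0,0,0,0,0,0.05]]'
python3 -m jog '[[0.0175,-0.035,0,0,0,0,0.05],[0.0174,-0.035,0,0,0,0,0.05],[0.0175,-0.035,0,0,0,0,0.05],[0.0174,-0.035,0,0,0,0,0.05],[0.0175,-0.035,0,0,0,0,0.05],[0.0174,-0.035,0,0,0,0,0.05],[0.0174,-0.035,0,0,0,0,0.05],[0,0,0,0,0,0,0.05],[0,0,0,0,0,0,0.05],[0,0,0,0,0,0,0.05],[0,0,0,0,0,0,0.05],[0,0,0,0,0,0,0.05]]'
python3 - <<'E'
from h import *
s=env.read_camera("scene");t=env.read_camera("top")
print([onz("top",p,.062)[:2].round(4) for p in((115.2,243.2),(126.5,243))])
cv2.imwrite("pics/g6.png",np.vstack([np.hstack([cv2.resize(x,(350,280),interpolation=2) for x in r]) for r in ((t[210:290,300:400],s[200:280,305:405]),(t[205:285,90:190],s[330:410,140:240]))]))
E
```

```text
time_s: 35.78
tool_pos: [0.4848, -0.3683, 0.1556]
tool_rot: [179.6, -0.3, 13.1]
force: [0.8, -0.6, -0.2]
grip_width: 0.0501
grasp_force: 0.0
time_s: 36.78
tool_pos: [0.5448, -0.1024, 0.1497]
tool_rot: [180.0, 0.0, 12.9]
force: [0.5, 0.3, -0.7]
grip_width: 0.05
grasp_force: 0.0
[array([0.469 , 0.3353]), array([0.4705, 0.3039])]
```

View pics/g6.png

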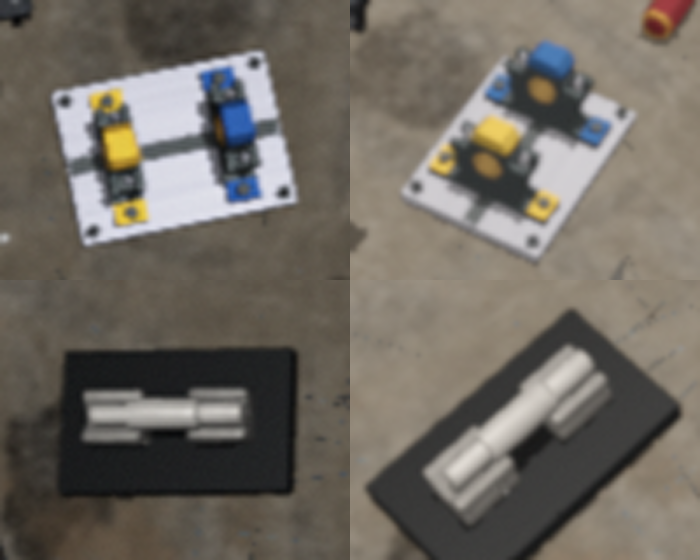

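Both caps sit level over their studs on the pedestals of their own colour. The shaft lies in both V-blocks, its centre within about 5 mm of the plate's centre along the groove (13 mm is allowed). The robot is clear of everything, so I'm handing the job in.

```bash
python3 -c "
from cell import env
print(env.sign_off())"
```

```text
the job is handed in; nothing more can be done
None
```

I handed the job in at about 37 s of the 136 s allowed: both caps are seated on the pedestals of their own colour and the shaft lies in the V-blocks, all checked in the final pictures, but the sign-off returned no verdict.

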